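Start a timed stir with three presses

ROBOT

A 6-joint arm with a two-finger parallel gripper is mounted at the origin on the work surface. World frame = base frame: x ahead of the robot, y to its left, z up, the work surface at z = 0. Lengths are in m, angles in rad, forces in N, time in s.
With the tool pointing down it reaches from about 0.35 to 0.975 m from the base axis. Payload 4.9 kg.
Tool frame: the origin (TCP) lies midway between the tips of the shut fingers; the grasp point (between the pads) lies 19 mm behind it; z points along the fingers, y is the line along which they close (so a half turn about z gives the same grasp; the last joint's range is limited). The gripper opens to 85 mm and grips with 20 to 120 N. Pads are 22 mm wide; open, the fingers measure 114 mm over their backs; the gripper's body (76 mm by 85 mm) begins 54 mm behind the grasp point. The pads swing forward as they close: fully open they stand 13 mm farther back than shut.
Start: joints at [-0.119, 0.053, 1.613, -0, 1.476, -0.119], TCP at [0.625, 0, 0.231] pointing down, gripper open.
Joint ranges: [-3.01, 3.01], [-1.01, 2.22], [0.06, 2.58], [-1.02, 4.17], [0.09, 2.62], [-3.14, 3.14]. Speed limits (rad/s): [2.57, 2.57, 3.14, 3.14, 3.14, 3.14].

INTERFACE

Orientations are given as [roll, pitch, yaw] about the fixed x, y, z axes, in that order (R = Rz(yaw) Ry(pitch) Rx(roll)).
In Python, from workcell import r, cams, spotter gives the robot as it stands.
- The arm moves only by the tool drive_tool, never from a script. Its argument "commands" is one flat list of numbers, 7 for each row, row after row: the turn, a rotation vector about the tool's x, y, z in degrees, then the shift along the tool's x, y, z in cm, then the opening, from 0 (shut) to 1 (fully open). In form: [wx, wy, wz, tx, ty, tz, grip, wx, wy, wz, tx, ty, tz, grip, ...]. A call has 1 to 12 rows; each row shifts and turns the commanded pose from where the row before left it, along the tool's axes as they then stand; what a row does not reach is not made up. A row lasts 1/12 s, in which the tool goes at most 41.7 mm and 7.16 degrees, less where a joint would pass 70% of its speed; a pose out of reach is approached as far as the arm can. A call with a gripper value outside its range is refused whole. The fingers move at their own pace and stop on an object; "force" is the grip in N (left out, the last holds). Time passes only in rows, so rows that do not move let the fingers close. It gives the time, the measured TCP pose, the force, the opening and the grip force at its end, in the units of the state.
- r.get_state(): the state, without advancing time (a new reading comes with each control period).
- cams.snapshot(name): name is "scene" or "side" or "wrist"; returns a dict with "pixels" (480x640x3 uint8, red, green, blue), "z_map" (480x640 float32, m along the optical axis (not along the pixel's ray), 0 where there is no reading), "K" (3x3 intrinsics, pixels), "rvec" (rotation vector, rad) and "tvec" (3), from world to camera coordinates, as OpenCV has them. Camera axes: x right, y down, z forward; pixel columns grow to the right and rows downward; lengths in m; the calibration is good to about 2 mm. A picture is of the moment at which its call begins.
- r.hand_in(): hands the job in; it is judged then, once.
Trained networks look in the newest picture that a camera, given by its name, has taken for a name from the list of things; names that differ only in an ending like _2 or _b are one class to them, and where a whole thing is asked for, a point or a joint stands for the part that bears it (a point fixed in the world has none). Each returns a list of dicts, best first, with "conf" (0 to 1); they miss things now and then, are a little off and sometimes report something else, mostly with a low value. They report only what shows in the picture. A call takes as long as a camera call. They do not tell look-alikes from the thing itself.
- spotter.boxes_of(camera, target): "centre" ([x, y, z] in m, in world coordinates, good to about 4 mm: the middle of the surface that is visible of it).
- spotter.masks_of(camera, target): "region" (480x640 bool, what is visible of it).
- spotter.place_of(camera, target): "centre" ([x, y, z] in m, in world coordinates, good to about 4 mm: a listed point, or the origin of a listed thing).
The state is a dict: "time_s": time; "qpos": joint angles; "qvel": joint speeds; "effort": joint torques, N m; "position": TCP position; "ee_rot": TCP orientation; "ft_force": force on the tool from outside, world axes, zero at the start; "moment": the same for the moment, N m; "gripper_width": finger opening in m; "gripper_force": force on a finger pad.
Only numpy, scipy, OpenCV 4.12 (cv2) and the standard library are available. Lean on these libraries where they do the work, as an engineer would, in place of code of your own. Each camera call takes 0.05 s, during which the arm holds its last target. There are 200 camera calls.

TASK

Start the timed stir on the lab bench, touching only with the fingertips: first switch on the wide rocker on the switch block by pressing down its raised far end until that half lies level, then press the long key on the stirrer fully in, and last press the long key on the timer fully in. Do not press the other rockers and keys, do not pick up or shove the timer, and leave the beaker and everything else on the bench where it stands.

Things in the scene. Friction and masses are not known exactly. Their poses are not given: they have to be found in the camera images.
- block: Fixed grey switch block, 95 (x) x 136 (y) x 45 mm high, origin at the centre of its underside. Three white rockers side by side along y: the wide one (42 mm) at y = -36 mm, two narrow ones (16 mm) at y = +12 and +46 mm. Each is 56 mm long in x and pivots about y at x = 0, z = 53 mm, and stays where it is pushed.
- rocker_wide (a joint): The wide rocker, the one to switch on, a shallow V. 0 = off: near half (-x, robot side) level at z = 53 mm, far half (+x) sloping up at 0.30 rad, its edge at z = 61 mm. 0.30 rad = fully on: far half level at 53 mm, near half raised. About 3.5 N down at 18 mm from the pivot moves it; it then stops hard.
- rocker_wide_end (a point): Point in the middle of the top face of the wide rocker's far half, 18 mm along it from the pivot; 58 mm above the bench when off, 53 mm when on. It moves with the rocker; its axes are the rocker's.
- rocker_mid (a joint): Middle narrow rocker, built like the wide one; to be left off (0).
- rocker_end (a joint): Outer narrow rocker, built like the wide one; to be left off (0).
- stirrer: Fixed hotplate stirrer, white, 220 (x) x 170 (y) mm, origin at the centre of its underside. Plate with a beaker: top z = 85 mm, x = -30 to +105 mm. On its level deck (z = 55 mm) on the -x side, towards the robot, three white keys in a row at x = -73 mm: long at y = -37, square at y = +22, round at y = +58 mm.
- stir_long (a joint): Long key of the stirrer (18 x 46 mm, the one to press): 0 = out (11 mm proud), 0.006 m = fully in. It goes straight down at about 3 N against friction, stops hard and stays where it is pushed; the other keys are alike.
- stir_long_top (a point): Centre of the top face of the stirrer's long key, 66 mm above the bench when out; moves with the key; axes as the stirrer's.
- stir_square (a joint): Square key of the stirrer (18 x 18 mm), to be left out (0).
- stir_round (a joint): Round key of the stirrer (18 mm across), to be left out (0).
- timer: Loose grey lab timer flat on the bench, 85 (x) x 105 (y) x 22 mm high, about 0.25 kg, origin at the centre of its underside. Dark display on its +x half; on its -x half, at x = -18 mm, a long white key (centre y = +20 mm) and a small round white key (13 mm across, y = -36 mm).
- timer_long (a joint): Long key of the timer (18 x 42 mm, the one to press): 0 = out (10 mm proud), 0.006 m = fully in. It goes straight down at about 3 N against friction, stops hard and stays where it is pushed.
- timer_long_top (a point): Centre of the top face of the timer's long key, 32 mm above the bench when out; moves with the key; axes as the timer's.
- timer_round (a joint): Small round key of the timer, to be left out (0).
- beaker: Bystander: glass beaker, 68 mm across, 70 mm high, on the stirrer's plate (its top about 155 mm above the bench); origin under its centre.
- dish: Bystander: shallow glass dish, 84 mm across, 16 mm high; origin under its centre.
- thermos: Bystander: pale blue flask, 68 mm across, 210 mm high; origin under its centre.
- water: Bystander: clear water bottle with a blue cap, 64 mm across, 200 mm high; origin under its centre.
- pencase: Bystander: grey pencil case 60 (x) x 150 (y) x 55 mm high; origin under its centre.
- jar: Bystander: amber jar with a white cap, 56 mm across, 70 mm high; origin under its centre.
- eraser: Bystander: white eraser 45 (x) x 22 (y) x 13 mm; origin under its centre.
Things that resemble listed ones, but are neither listed nor needed, are in the scene too. What is shaped like the timer but green is not meant.

How it is judged:
On the way, in this order (a step that is already met when the one before it is completed fails the run):
1. the wide rocker is switched on (value of joint rocker_wide above 0.24 rad), for 0.1 s.
2. the stirrer's long key is pressed in (value of joint stir_long above 0.0045 m), for 0.1 s.
3. the timer's long key is pressed in (value of joint timer_long above 0.0045 m), for 0.1 s.
At the end, for the whole second after the job is handed in: Wide rocker past 0.24 of 0.30 rad, the long keys of stirrer and timer each more than 4.5 of 6 mm in, the other rockers under 0.10 rad and other keys under 2 mm, the timer flat (0.1 rad), at rest and within 25 mm of its start, every bystander within 30 mm of its start (value of joint rocker_wide above 0.24 rad and value of joint each of stir_long, timer_long above 0.0045 m and value of joint each of rocker_mid, rocker_end below 0.1 rad and value of joint each of stir_square, stir_round, timer_round below 0.002 m and distance of timer from where it was at the start of the episode below 0.025 m and angle between timer's own z axis and vertical below 0.1 rad and linear speed of timer below 0.02 m/s and distance of each of beaker, dish, thermos, water, pencase, jar, eraser from where it was at the start of the episode below 0.03 m); the robot touches nothing.
It fails at once if a key is pressed before its turn (rocker, then stirrer, then timer) ((value of joint stir_long above 0.002 m and value of joint rocker_wide below 0.22 rad) or (value of joint timer_long above 0.002 m and value of joint stir_long below 0.004 m)).
It fails at once if another rocker or key is pressed (value of joint any of rocker_mid, rocker_end above 0.1 rad or value of joint any of stir_square, stir_round, timer_round above 0.002 m).
It fails at once if the timer is picked up (height (world z) of timer above 0.012 m).
It fails at once if the timer is shoved more than 25 mm or tipped (distance of timer from where it was at the start of the episode above 0.025 m or angle between timer's own z axis and vertical above 0.3 rad).
It fails at once if a bystander is moved more than 30 mm (distance of any of beaker, dish, thermos, water, pencase, jar, eraser from where it was at the start of the episode above 0.03 m).
It also fails if it takes over 59 s, if anything falls off the work surface, if the arm or the gripper's body presses on something with over 40 N, if the wrist force passes 120 N, or if a joint passes its speed limit or range.

## Working session

There is one attempt and no reset: what is moved stays moved. The work goes in short steps, Python scripts to look and compute and a tool call to move; the robot and the scene stay as the last step left them, time stands still between calls to the robot, and variables do not carry over. Pictures are saved under pics/ and viewed, at most 10 in all, crops included, and the job is handed in when it is done.

Besides the shell and the picture viewer there is one more tool, called after "Emit:" by a JSON object that holds its "fn" and its "kwargs", one argument or row to a line. drive_tool: Moves the arm, as the interface text tells. Its arguments: {"type":"object","properties":{"commands":{"type":"array","items":{"type":"number"}},"force":{"type":"number"}},"required":["commands"]}

```bash
mkdir -p pics
cat > h.py <<'E'
import numpy as np, cv2
from workcell import r, cams, spotter
def snap(n,f=None):
    s=cams.snapshot(n)
    if f: cv2.imwrite('pics/'+f,s['pixels'][:,:,::-1])
    return s
def pts(s):
    R=cv2.Rodrigues(np.array(s['rvec'],float))[0];t=np.array(s['tvec'],float).ravel();K=np.array(s['K'])
    z=s['z_map'];v,u=np.mgrid[:480,:640]
    c=np.stack([(u-K[0,2])/K[0,0]*z,(v-K[1,2])/K[1,1]*z,z],-1)
    return (c-t)@R
E
python3 - <<'E'
from h import *
np.set_printoptions(precision=4,suppress=True)
for c in ['scene','side']:
    s=snap(c,c+'1.png');print(c)
    for n in ['block','stirrer','timer','rocker_wide_end','stir_long_top','timer_long_top','beaker','thermos','water','pencase','jar','dish','eraser']:
        print(n,[(np.round(d['centre'],3).tolist(),round(d['conf'],2)) for d in spotter.place_of(c,n)][:3])
print(r.get_state())
E
```

```text
scene
block [([0.455, 0.258, -0.003], 0.61), ([0.73, 0.241, -0.001], 0.59)]
stirrer [([0.684, -0.056, 0.085], 0.48)]
timer [([0.404, -0.45, -0.002], 0.78), ([0.32, -0.303, -0.003], 0.72), ([0.743, -0.241, 0.001], 0.67)]
rocker_wide_end [([0.481, 0.226, 0.059], 0.53)]
stir_long_top [([0.548, -0.051, 0.068], 0.6)]
timer_long_top [([0.454, -0.612, 0.033], 0.6), ([0.508, -0.273, 0.033], 0.47), ([0.313, -0.277, 0.038], 0.46)]
beaker [([0.683, -0.053, 0.084], 0.82)]
thermos [([0.732, 0.242, -0.002], 0.89)]
water [([0.742, -0.239, 0.0], 0.62)]
pencase [([0.661, 0.391, 0.002], 0.86)]
jar [([0.679, -0.361, -0.0], 0.96)]
dish []
eraser [([0.388, -0.097, 0.001], 0.53)]
side
block [([0.456, 0.253, -0.003], 0.68), ([0.52, -0.299, -0.002], 0.5)]
stirrer [([0.625, -0.022, -0.001], 0.83)]
timer [([0.479, 0.22, 0.058], 0.73), ([0.327, -0.302, 0.001], 0.69), ([0.4, -0.45, 0.001], 0.64)]
rocker_wide_end [([0.479, 0.224, 0.062], 0.46)]
stir_long_top [([0.555, -0.048, 0.066], 0.41)]
timer_long_top [([0.455, -0.617, 0.034], 0.61), ([0.512, -0.278, 0.034], 0.58), ([0.314, -0.281, 0.034], 0.55)]
beaker [([0.685, -0.055, 0.081], 0.83), ([0.66, 0.393, -0.004], 0.19)]
thermos [([0.736, 0.245, -0.003], 0.72)]
water [([0.735, -0.236, 0.004], 0.67), ([0.478, 0.224, 0.059], 0.34)]
pencase [([0.66, 0.397, -0.004], 0.63)]
jar [([0.674, -0.366, 0.0], 0.58)]
dish [([0.392, -0.019, 0.001], 0.61)]
eraser [([0.389, -0.09, 0.003], 0.68)]
{'time_s': 1.4, 'qpos': array([-0.119 ,  0.0527,  1.6129, -0.    ,  1.476 , -0.119 ]), 'qvel': array([-0.0005, -0.0007,  0.0007,  0.0001, -0.0006,  0.002 ]), 'effort': array([ -0.0002, -39.3678, -37.0452,  -0.0002,   0.0006,   0.    ]), 'position': array([ 0.625 , -0.    ,  0.2313]), 'ee_rot': array([-3.1416,  0.    ,  1.5708]), 'ft_force': array([-0.0767,  0.0822,  0.2645]), 'moment': array([-0.0382, -0.0581,  0.005 ]), 'gripper_force': 0.0, 'gripper_width': 0.08554478952860964}
```

View pictures.

View pics/scene1.png

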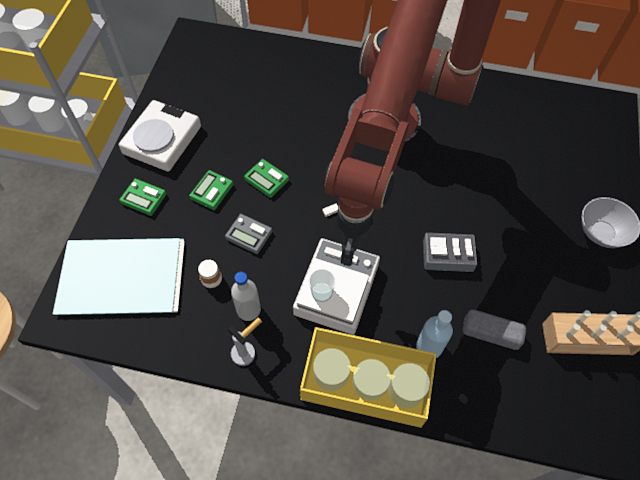

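View pics/side1.png

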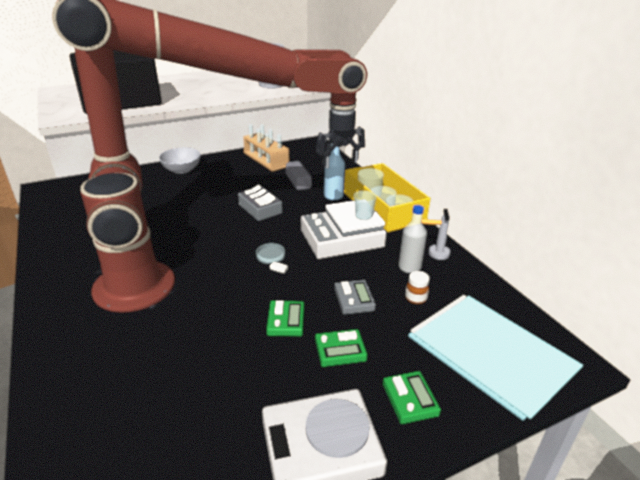

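The scene view has the grey timer at about (248,233), the stirrer at (337,285) and the switch block at (450,252). The green look-alikes are further left. I'll refine poses and yaws from the depth clouds.

Run:
```python
from h import *
np.set_printoptions(precision=4,suppress=True)
for c in ['scene','side']:
    s=snap(c);P=pts(s);ok=s['z_map']>0;W=(s['pixels'].min(-1)>150);print(c)
    for n,ctr,rad,z0,z1,white in [('block',(.456,.255),.1,.01,.08,0),('timer',(.52,-.299),.09,.006,.05,0),('rocker',(.47,.225),.07,.048,.07,1),('stirkeys',(.5515,-.02),.09,.0605,.075,1),('timkeys',(.51,-.29),.07,.026,.04,1)]:
        m=ok&(np.hypot(P[...,0]-ctr[0],P[...,1]-ctr[1])<rad)&(P[...,2]>z0)&(P[...,2]<z1)
        if white:m&=W
        k,l,st,_=cv2.connectedComponentsWithStats(m.astype(np.uint8))
        for i in range(1,k):
            if st[i,4]<15: continue
            q=P[l==i]; (a,b,t)=cv2.minAreaRect((q[:,:2]*1000).astype(np.float32))
            print(n,st[i,4],'ctr',np.round(a,0),'size',np.round(b,0),'ang',round(t,1),'z',np.percentile(q[:,2],[5,50,95]))
```

```text
scene
block 1815 ctr [454. 258.] size [117. 138.] ang 9.9 z [0.02   0.0457 0.0579]
timer 1066 ctr [ 520. -298.] size [110.  97.] ang 76.3 z [0.0132 0.0213 0.0315]
rocker 231 ctr [465. 223.] size [58. 43.] ang 11.8 z [0.0492 0.0539 0.0614]
rocker 96 ctr [459. 271.] size [54. 18.] ang 13.1 z [0.049  0.0536 0.0599]
stirkeys 87 ctr [554. -51.] size [45. 22.] ang 82.3 z [0.0609 0.0652 0.0707]
stirkeys 22 ctr [563.  11.] size [11. 19.] ang 85.3 z [0.0614 0.0644 0.0694]
stirkeys 32 ctr [565.  44.] size [14. 20.] ang 67.5 z [0.0613 0.0648 0.0689]
timkeys 73 ctr [ 511. -278.] size [43. 19.] ang 68.4 z [0.0276 0.032  0.0364]
side
block 901 ctr [455. 254.] size [ 99. 141.] ang 10.7 z [0.0148 0.0447 0.0578]
timer 978 ctr [ 518. -302.] size [114.  86.] ang 75.3 z [0.0103 0.0219 0.0315]
rocker 66 ctr [452. 271.] size [56. 34.] ang 13.4 z [0.0486 0.0531 0.0596]
rocker 139 ctr [468. 225.] size [80. 53.] ang 22.8 z [0.0493 0.0536 0.0607]
stirkeys 20 ctr [561.  41.] size [18. 13.] ang 65.4 z [0.0609 0.064  0.0672]
stirkeys 26 ctr [556.   4.] size [19. 15.] ang 64.8 z [0.0609 0.0659 0.0678]
stirkeys 60 ctr [550. -53.] size [48. 19.] ang 79.6 z [0.0608 0.0654 0.0681]
timkeys 81 ctr [ 507. -277.] size [46. 19.] ang 74.0 z [0.0278 0.0317 0.0347]
timkeys 21 ctr [ 492. -332.] size [16. 10.] ang 43.2 z [0.0267 0.0302 0.0339]
```

Emit:
{"fn": "drive_tool", "kwargs": {
  "commands": [0,0,7,0,0,-0.5,0,0,0,7,0,0,-0.5,0,0,0,7,0,0,-0.5,0,0,0,7,0,0,-0.5,0,0,0,7,0,0,0,0,0,0,7,0,0,0,0,0,0,7,0,0,0,0,0,0,7,0,0,0,0,0,0,7,0,0,0,0,0,0,7,0,0,0,0,0,0,7,0,0,0,0,0,0,7,0,0,0,0]
}}

```text
time_s: 2.5
position: [0.625, -0.0, 0.2513]
ee_rot: [-3.142, 0.0, 0.099]
ft_force: [-0.5, 0.0, 0.0]
gripper_width: -0.0001
gripper_force: 0.0
```

Emit:
{"fn": "drive_tool", "kwargs": {
  "commands": [0,0,-5.8,0,0,0,0,0,0,0,-1,-2.5,0,0,0,0,0,-1,-2.5,0,0,0,0,0,-1,-2.5,0,0,0,0,0,-1,-2.5,0.5,0,0,0,0,-1,-2.5,1,0,0,0,0,-1,-2.5,1.5,0,0,0,0,-1,-2.5,1.5,0,0,0,0,-1,-2.5,2,0,0,0,0,-1,-2.5,2,0,0,0,0,-0.75,-2.35,2,0,0,0,0,0,0,0,0]
}}

```text
time_s: 3.5
position: [0.4738, 0.2252, 0.1413]
ee_rot: [-3.141, 0.009, 0.21]
ft_force: [-1.4, -0.5, -0.4]
gripper_width: -0.0003
gripper_force: 0.0
```

Run:
```python
from h import *
np.set_printoptions(precision=4,suppress=True)
s=snap('wrist','w1.png');P=pts(s)
print(spotter.place_of('wrist','rocker_wide_end')[:2],r.get_state()['position'],r.get_state()['ee_rot'])
W=(s['pixels'].min(-1)>140);m=W&(s['z_map']>0)&(P[...,2]>.048)&(P[...,2]<.07)
k,l,st,_=cv2.connectedComponentsWithStats(m.astype(np.uint8))
for i in range(1,k):
    if st[i,4]<60: continue
    q=P[l==i];a,b,t=cv2.minAreaRect((q[:,:2]*1000).astype(np.float32));print(st[i],np.round(a),np.round(b),round(t,1),np.percentile(q[:,2],[5,50,95]))
```

```text
[] [0.4778 0.2236 0.1454] [3.141  0.0018 0.2078]
[ 606  129   34   85 1552] [546.  69.] [48. 19.] 22.2 [0.0491 0.0547 0.0573]
[ 281  204   92   97 5976] [466. 223.] [60. 53.] 8.5 [0.0531 0.0556 0.062 ]
[ 159  207   57   93 2811] [448. 304.] [61. 28.] 18.6 [0.0489 0.0551 0.0618]
[ 224  208   42   94 2664] [454. 269.] [60. 24.] 9.9 [0.0514 0.055  0.0619]
```

View pics/w1.png

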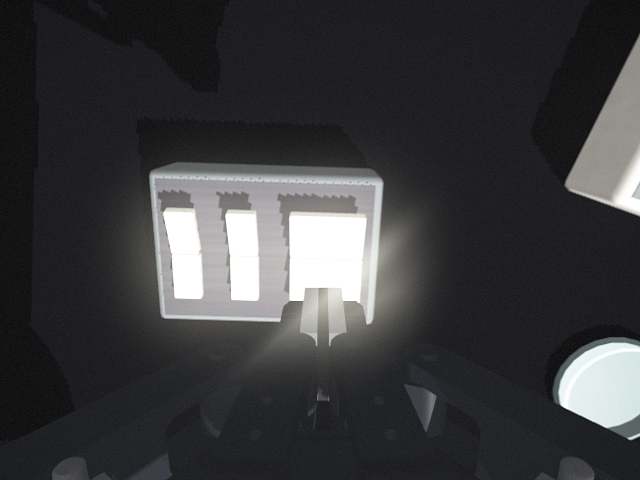

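The wrist view has the wide rocker at about (327,250), right under the fingertips at (323,295), with the two narrow rockers clear to the left. I'll press down now.

Emit:
{"fn": "drive_tool", "kwargs": {
  "commands": [0,0,0,0.4,-0.1,1.5,0,0,0,0,0,0,2,0,0,0,0,0,0,2,0,0,0,0,0,0,1.5,0,0,0,0,0,0,1,0,0,0,0,0,0,0.5,0,0,0,0,0,0,0.3,0,0,0,0,0,0,0.2,0,0,0,0,0,0,0.2,0,0,0,0,0,0,0.1,0,0,0,0,0,0,0,0]
}}

```text
time_s: 4.52
position: [0.4836, 0.2254, 0.0544]
ee_rot: [-3.141, -0.003, 0.206]
ft_force: [1.7, -1.0, 2.5]
gripper_width: 0.0002
gripper_force: 1.1
```

Emit:
{"fn": "drive_tool", "kwargs": {
  "commands": [0,0,0,0,0,0.1,0,0,0,0,0,0,0.1,0,0,0,0,0,0,0.1,0,0,0,0,0,0,0,0]
}}

```text
time_s: 4.85
position: [0.4836, 0.2255, 0.0529]
ee_rot: [3.141, -0.002, 0.206]
ft_force: [-3.1, -2.4, 13.1]
gripper_width: 0.0
gripper_force: 6.8
```

Force rose to 13 N at z = 0.053, so the rocker is at its hard stop. I'll rise, check it, and go on to the stirrer.

Emit:
{"fn": "drive_tool", "kwargs": {
  "commands": [0,0,0,0,0,-1,0,0,0,0,0,0,-3,0,0,0,0,0,0,-3,0,0,0,0,0,0,-3,0,0,0,0,0,0,0,0]
}}

```text
time_s: 5.27
position: [0.4856, 0.2267, 0.1574]
ee_rot: [-3.14, -0.011, 0.206]
ft_force: [0.3, 0.9, 0.6]
gripper_width: 0.0002
gripper_force: 0.0
```

Run:
```python
from h import *
np.set_printoptions(precision=4,suppress=True)
s=snap('wrist','w2.png');P=pts(s);print(r.get_state()['position'])
# height profile along far and near halves (block frame)
c,sn=np.cos(.2),np.sin(.2);d=P-np.array([.4545,.2555,0]);x=c*d[...,0]+sn*d[...,1];y=-sn*d[...,0]+c*d[...,1]
for y0 in (-.036,.012,.046):
    print(y0,[round(float(np.median(P[...,2][(abs(y-y0)<.006)&(abs(x-x0)<.003)&(P[...,2]<.08)])),4) for x0 in (-.024,-.012,.012,.022)])
```

```text
[0.4844 0.2262 0.1544]
-0.036 [nan, nan, 0.0543, 0.0544]
0.012 [0.0538, 0.0542, 0.0568, 0.0598]
0.046 [0.052, 0.0541, 0.0563, 0.0595]
  return _methods._mean(a, axis=axis, dtype=dtype,
  ret = ret.dtype.type(ret / rcount)
```

Emit:
{"fn": "drive_tool", "kwargs": {
  "commands": [0,0,0,0.1,2.85,0,0,0,0,0,0.1,2.85,0,0,0,0,0,0.1,2.85,0,0,0,0,0,0.1,2.85,0,0,0,0,0,0.1,2.85,0,0,0,0,0,0.1,2.85,0,0,0,0,0,0.1,2.85,0,0,0,0,0,0.1,2.85,0,0]
}}

```text
time_s: 5.98
position: [0.5357, 0.0027, 0.1483]
ee_rot: [-3.14, 0.003, 0.206]
ft_force: [0.7, 0.9, -0.2]
gripper_width: -0.0
gripper_force: 0.0
```

Emit:
{"fn": "drive_tool", "kwargs": {
  "commands": [0,0,0,0.1,2.85,0,0,0,0,0,0.1,2.85,0,0,0,0,7,0,0,0,0,0,0,7,0,0,0,0,0,0,7,0,0,0,0,0,0,0,0,0,0,0,0,0,0,0,0,0,0]
}}

```text
time_s: 6.57
position: [0.5495, -0.0514, 0.1487]
ee_rot: [-3.141, 0.003, -0.157]
ft_force: [0.1, -0.3, -0.4]
gripper_width: 0.0001
gripper_force: 0.0
```

Run:
```python
from h import *
np.set_printoptions(precision=4,suppress=True)
s=snap('wrist','w3.png');P=pts(s)
print(spotter.place_of('wrist','stir_long_top')[:2],r.get_state()['position'],r.get_state()['ee_rot'])
W=(s['pixels'].min(-1)>140);m=(s['z_map']>0)&(P[...,2]>.0615)&(P[...,2]<.072)
k,l,st,_=cv2.connectedComponentsWithStats(m.astype(np.uint8))
for i in range(1,k):
    if st[i,4]<100: continue
    q=P[l==i];a,b,t=cv2.minAreaRect((q[:,:2]*1000).astype(np.float32));print(st[i],np.round(a),np.round(b),round(t,1),np.percentile(q[:,2],[5,50,95]))
```

```text
[{'centre': [0.5532, -0.0532, 0.0645], 'conf': 0.8}] [ 0.5499 -0.0514  0.1493] [-3.1412  0.0017 -0.1579]
[ 283  221   82   36 2573] [552. -52.] [46. 19.] 83.5 [0.0649 0.0672 0.0683]
[ 203  226   36   33 1037] [559.   7.] [18. 18.] 83.3 [0.0635 0.0671 0.0683]
[141 229  35  33 843] [564.  42.] [17. 18.] 8.5 [0.0632 0.0673 0.0683]
```

View pics/w3.png

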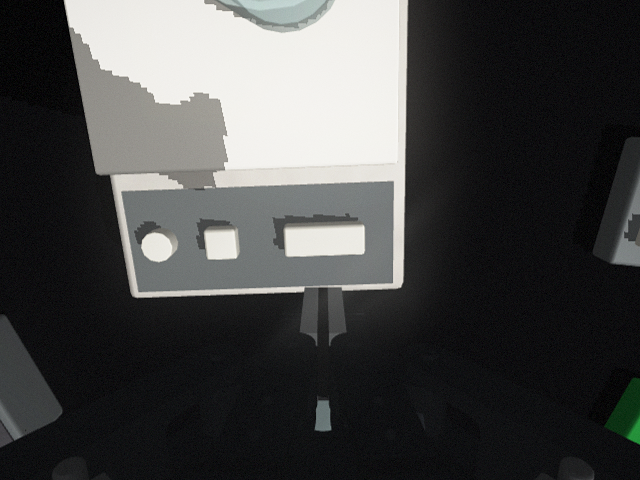

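View pics/w2.png

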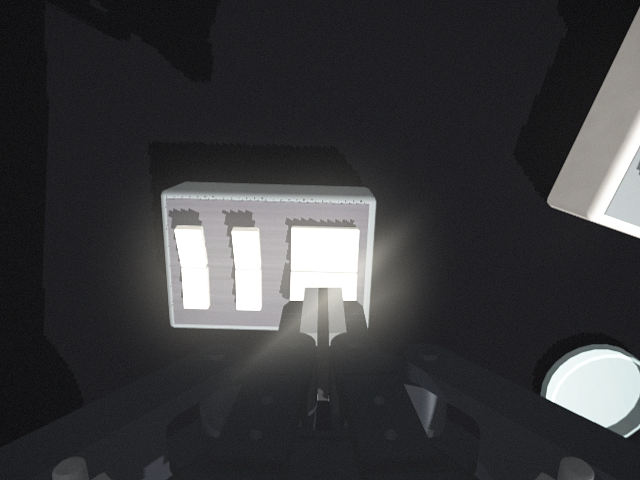

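In w2 the wide rocker's far half (325,250) is level (0.054 m) and the narrow ones are still off. In w3 the long stirrer key is at (325,240), straight ahead of the tips, and the measured centre is (0.5525, -0.052).

Emit:
{"fn": "drive_tool", "kwargs": {
  "commands": [0,0,0,0.25,0.1,2,0,0,0,0,0,0,2,0,0,0,0,0,0,2,0,0,0,0,0,0,1.2,0,0,0,0,0,0,0.6,0,0,0,0,0,0,0.4,0,0,0,0,0,0,0.3,0,0,0,0,0,0,0.2,0,0,0,0,0,0,0.2,0,0,0,0,0,0,0.2,0,0,0,0,0,0,0,0]
}}

```text
time_s: 7.58
position: [0.5534, -0.0533, 0.06]
ee_rot: [-3.142, -0.001, -0.161]
ft_force: [-1.5, 1.6, 2.1]
gripper_width: -0.0003
gripper_force: 1.1
```

Emit:
{"fn": "drive_tool", "kwargs": {
  "commands": [0,0,0,0,0,0.1,0,0,0,0,0,0,0.1,0,0,0,0,0,0,0.1,0,0,0,0,0,0,0,0]
}}

```text
time_s: 7.92
position: [0.5535, -0.0533, 0.0596]
ee_rot: [3.141, -0.0, -0.16]
ft_force: [-9.1, 1.9, 18.5]
gripper_width: -0.0005
gripper_force: 9.0
```

Hard stop at z = 0.0596 with 18 N, so the stirrer key is in. On to the timer.

Emit:
{"fn": "drive_tool", "kwargs": {
  "commands": [0,0,0,0,0,-1,0,0,0,0,0,0,-3,0,0,0,0,0,0,-3,0,0,0,0,-0.1,2.85,-1,0,0,0,0,-0.1,2.85,0,0,0,0,0,-0.1,2.85,0,0,0,0,0,-0.1,2.85,0,0,0,0,0,-0.1,2.85,0,0,0,0,0,-0.1,2.85,0,0,0,0,0,-0.1,2.85,1,0,0,0,0,-0.1,2.85,1,0,0,0,7,0,0,1,0]
}}

```text
time_s: 8.92
position: [0.5081, -0.2819, 0.1068]
ee_rot: [3.139, -0.003, -0.288]
ft_force: [-0.0, -0.4, 0.3]
gripper_width: 0.0004
gripper_force: 0.0
```

Emit:
{"fn": "drive_tool", "kwargs": {
  "commands": [0,0,0,0,0,0,0,0,0,0,0,0,0,0]
}}

```text
time_s: 9.08
position: [0.508, -0.2769, 0.1056]
ee_rot: [-3.141, 0.001, -0.281]
ft_force: [0.7, -0.4, 1.0]
gripper_width: 0.0002
gripper_force: 0.0
```

Run:
```python
from h import *
np.set_printoptions(precision=4,suppress=True)
s=snap('wrist','w4.png');P=pts(s)
print(spotter.place_of('wrist','timer_long_top')[:2],r.get_state()['position'],r.get_state()['ee_rot'])
m=(s['z_map']>0)&(P[...,2]>.028)&(P[...,2]<.038)
k,l,st,_=cv2.connectedComponentsWithStats(m.astype(np.uint8))
for i in range(1,k):
    if st[i,4]<100: continue
    q=P[l==i];a,b,t=cv2.minAreaRect((q[:,:2]*1000).astype(np.float32));print(st[i],np.round(a),np.round(b),round(t,1),np.percentile(q[:,2],[5,50,95]))
s=snap('scene');P=pts(s)
m=(np.hypot(P[...,0]-.552,P[...,1]+.052)<.007)&(P[...,2]<.09);print('stirkey z',np.median(P[m][:,2]))
m=(np.hypot(P[...,0]-.559,P[...,1]-.007)<.006)&(P[...,2]<.09);print('square z',np.median(P[m][:,2]))
```

```text
[{'centre': [0.509, -0.2748, 0.0304], 'conf': 0.82}, {'centre': [0.4245, -0.4376, 0.0291], 'conf': 0.78}] [ 0.509  -0.2767  0.1069] [ 3.1413 -0.001  -0.2799]
[ 286  231   77   35 2496] [ 508. -277.] [42. 19.] 75.4 [0.0311 0.0332 0.0343]
[414 235  26  25 471] [ 493. -331.] [13. 12.] 28.2 [0.0293 0.0331 0.0342]
[  0 264  24  69 738] [530. -97.] [ 4. 38.] 82.0 [0.0284 0.0323 0.0374]
[ 609  271   31   71 1758] [ 426. -433.] [15. 43.] 82.3 [0.029  0.0328 0.034 ]
[602 380  27  24 446] [ 372. -422.] [13. 12.] 20.3 [0.0287 0.0326 0.034 ]
stirkey z 0.05853722474027792
square z 0.0644533213303458
```

View pics/w4.png

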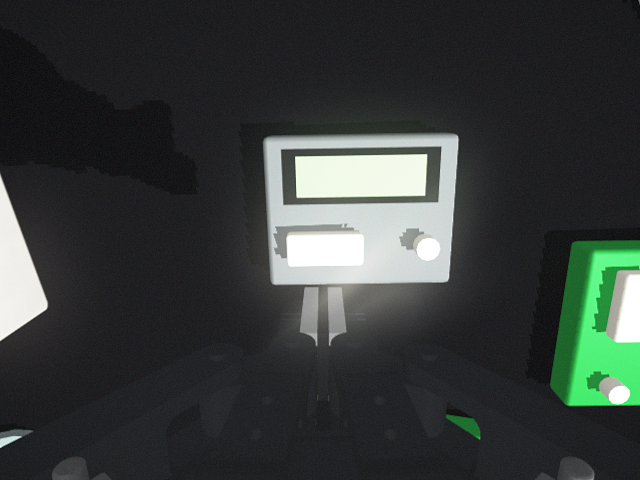

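In w4 the grey timer's long key is at (325,248), in line with the tips, and the round key is clear at (427,248). The stirrer key reads 0.0585 (in) and its square key 0.0645 (out). I'll press straight down.

Emit:
{"fn": "drive_tool", "kwargs": {
  "commands": [0,0,0,-0.05,0,2,0,0,0,0,0,0,2,0,0,0,0,0,0,1.5,0,0,0,0,0,0,1,0,0,0,0,0,0,0.5,0,0,0,0,0,0,0.3,0,0,0,0,0,0,0.2,0,0,0,0,0,0,0.2,0,0,0,0,0,0,0.2,0,0,0,0,0,0,0.2,0,0,0,0,0,0,0,0]
}}

```text
time_s: 10.15
position: [0.5087, -0.2772, 0.026]
ee_rot: [3.141, -0.002, -0.283]
ft_force: [0.1, 1.8, 3.4]
gripper_width: -0.0001
gripper_force: 1.9
```

Emit:
{"fn": "drive_tool", "kwargs": {
  "commands": [0,0,0,0,0,0.1,0,0,0,0,0,0,0.1,0,0,0,0,0,0,0.1,0,0,0,0,0,0,0,0]
}}

```text
time_s: 10.48
position: [0.5088, -0.2773, 0.0259]
ee_rot: [-3.142, -0.0, -0.283]
ft_force: [-8.1, 6.5, 20.1]
gripper_width: 0.0002
gripper_force: 10.0
```

Emit:
{"fn": "drive_tool", "kwargs": {
  "commands": [0,0,0,0,0,-0.5,0,0,0,0,0,0,-2,0,0,0,0,0,0,-3,0,0,0,0,0,0,-3,0,0,0,0,0,0,0,0,0,0,0,0,0,0,0]
}}

```text
time_s: 10.98
position: [0.5095, -0.2782, 0.11]
ee_rot: [3.139, -0.006, -0.283]
ft_force: [0.5, -0.4, 0.5]
gripper_width: -0.0001
gripper_force: 0.0
```

Run:
```python
from h import *
s=snap('wrist','w5.png');P=pts(s)
for n,x,y in [('long',.508,-.277),('round',.493,-.331)]:
    m=(np.hypot(P[...,0]-x,P[...,1]-y)<.005)&(P[...,2]<.05)&(s['z_map']>0);print(n,np.median(P[m][:,2]))
s=snap('scene');P=pts(s)
for n,x,y in [('wide far',.479,.224),('wide near',.4435,.217),('stir',.552,-.052),('sq',.559,.007),('rnd',.564,.042),('tl',.508,-.277)]:
    m=(np.hypot(P[...,0]-x,P[...,1]-y)<.006)&(P[...,2]<.09)&(s['z_map']>0);print(n,np.median(P[m][:,2]))
```

```text
long 0.027343677489935787
round 0.033252360480809
wide far 0.0528632358952425
wide near 0.058771268262910584
stir 0.058764742074258004
sq 0.06463313724736089
rnd 0.06434749538573217
tl 0.024781576643055893
```

View pics/w5.png

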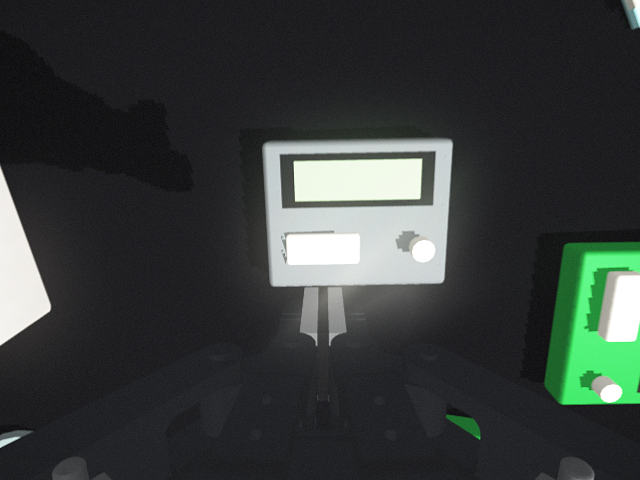

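The timer's long key at (323,249) is in, 6 mm lower than the round key at (422,250). The timer hasn't moved and the arm is clear.

```bash
python3 -c "
from workcell import r
print(r.hand_in())"
```

```text
the job is handed in; nothing more can be done
None
```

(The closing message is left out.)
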